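# Index the magnifier arm over the tube rack

## Robot

A 6-joint arm with a two-finger parallel gripper is mounted at the origin on the work surface. World frame = base frame: x ahead of the robot, y to its left, z up, the work surface at z = 0. Lengths are in mm, angles in rad, forces in N, time in s.
With the tool pointing down it reaches from about 350 to 925 mm from the base axis. Payload 6.4 kg.
Tool frame: the origin (TCP) lies midway between the tips of the shut fingers; the grasp point (between the pads) lies 19 mm behind it; z points along the fingers, y is the line along which they close (so a half turn about z gives the same grasp; the last joint's range is limited). The gripper opens to 94 mm and grips with 3 to 60 N. Pads are 16 mm wide; open, the fingers measure 119 mm over their backs; the gripper's body (75 mm by 177 mm) begins 78 mm behind the grasp point.
Start: joints at [0.975, 0.245, 1.558, -0, 1.339, -0.174], TCP at [266.111, 593.042, 205.455] pointing down, gripper open.
Joint ranges: [-3.13, 3.13], [-1.02, 2.26], [0.13, 2.54], [-0.95, 4.09], [0.21, 2.88], [-2.74, 2.74]. Speed limits (rad/s): [2.57, 2.57, 3.14, 3.14, 3.14, 3.14].

## Interface

Orientations are given as a rotation vector (axis times angle).
In Python, from plant import * gives the robot as it stands.
- The arm moves only by the shell command python3 -m creep 'ROWS' [OPENING] [FORCE]. ROWS is JSON, a list that holds one entry, the list of rows, each a list of 4 numbers: the shift along the tool's x, y, z in m, then the turn about the tool's z in rad. A call has 1 to 8 rows; each row shifts and turns the commanded pose from where the row before left it, along the tool's axes as they then stand; what a row does not reach is not made up. A row lasts 1/12 s, in which the tool goes at most 41.7 mm and 7.16 degrees, less where a joint would pass 70% of its speed; a pose out of reach is approached as far as the arm can. A call with a gripper value outside its range is refused whole. OPENING is the opening, from 0 (shut) to 1 (fully open), set as the call begins (- or left out, the last holds). The fingers move at their own pace and stop on an object; FORCE is the grip in N (left out, the last holds). Time passes only in rows, so rows that do not move let the fingers close. It gives the time, the measured TCP pose, the force, the opening and the grip force at its end, in the units of the state.
- state(): the state, without advancing time (a new reading comes with each control period).
- read_camera(name): name is "side" or "top"; returns a dict with "pixels" (480x640x3 uint8, red, green, blue), "intrinsics" (3x3 intrinsics, pixels), "rvec" (rotation vector, rad) and "tvec" (3), from world to camera coordinates, as OpenCV has them. Camera axes: x right, y down, z forward; pixel columns grow to the right and rows downward; lengths in mm; the calibration is good to about 2 mm. A picture is of the moment at which its call begins. There is no depth.
- finish_job(): hands the job in; it is judged then, once.
The state is a dict: "time_s": time; "joints": joint angles; "qd": joint speeds; "effort": joint torques, N m; "tool_pos": TCP position; "tcp_rot": TCP orientation; "ft_force": force on the tool from outside, world axes, zero at the start; "wrist_torque": the same for the moment, N m; "grip_width": finger opening in mm; "finger_force": force on a finger pad.
Only numpy, scipy, OpenCV 4.12 (cv2) and the standard library are available. Lean on these libraries where they do the work, as an engineer would, in place of code of your own. Each camera call takes 0.05 s, during which the arm holds its last target. There are 200 camera calls.

## Task

Bring the bench magnifier over the tube rack: hook a fingertip under the pull ring and lift the spring index pin out of its hole, swing the arm exactly one hole so that the lens goes over the tube rack, and release the ring so that the pin springs fully home in that hole. Do not pinch the ring between the fingers or yank it, do not swing the wrong way or past the hole, and leave the rack, bin, jar and bottle where they stand.

Things in the scene. Friction and masses are not known exactly. Their poses are not given: they have to be found in the camera images.
- stand: Fixed stand of the swing-arm magnifier; origin on the work surface on the arm's vertical pivot axis, z up. Its +x axis points from the pivot to the starting place of the lens; the index plate and pull ring are on its -x side, towards the robot. Round foot 150 mm across, 18 mm high; a post with a 38 mm thick collar rises on the axis to 200 mm.
- plate_mid (a point): Middle hole of the fixed steel index plate, at its top face, 50 mm above the work surface. The plate is 12 mm thick, an arc 102 to 137 mm from the pivot axis, with five holes 13 mm wide on a circle of radius 120 mm about the axis, 0.4 rad apart, at arm angles -0.8, -0.4, 0, 0.4, 0.8.
- swing (a joint): Swing arm's angle (rad) about the vertical pivot, positive counter-clockwise from above, stops at -0.95 and 0.95. Starts at 0, locked by the pin in the middle hole (play 0.01). Lens at one end, pin and ring at the other: a positive angle takes the lens to the stand's +y side, the ring to its -y side. Pin out, it turns with light friction (1 N at the ring) and stays where left.
- pin (a joint): Lift (m) of the spring index pin, straight up: 0 fully home in a hole, 0.013 just clear of the plate's top, 0.022 at its stop. About 5 N starts it, 8 N at the stop; the spring pulls it down when released. Its nose, 10 mm across, is round and finds a hole from about 3 mm off centre; between holes it rides on the plate at 0.013.
- ring: Upright steel pull ring fixed on the pin, 120 mm from the pivot axis. Origin: centre of its top bar, 150 mm high with the pin home; z up, x from ring to pivot. A loop of 8 mm bar, opening 56 wide x 44 mm high, corners cut (top bar 40 mm long), square across the arm: a fingertip, tilted 35-45 degrees, goes in from the robot's side towards the pivot. Below: bushing 28 mm across, 88 mm high.
- lens (a point): Centre of the round magnifier lens, 95 mm across with its black frame, 186 mm above the work surface and 175 mm from the pivot axis on the arm's far end from the ring.
- rack_mid (a point): Centre, 35 mm up, of the loose red tube rack, 86 x 90 mm and 69 mm high, with capped tubes standing to 104 mm. It stands beyond the pivot, under the lens's place one hole either to the left or to the right of the middle.
- bin_mid (a point): Centre, 37 mm up, of the loose green open bin, 86 x 86 x 75 mm high, which stands on the other side of the middle from the rack.
- jar_mid (a point): Centre, 47 mm up, of a loose white jar with a red cap, 68 mm across, 95 mm high, beside the stand.
- bottle_mid (a point): Centre, 70 mm up, of a loose clear bottle with a blue cap, 60 mm across, 140 mm high, beside the stand.
Not all that is in view belongs to the job. Leave any yellow look-alike of the part that bears rack_mid alone.

How it is judged (in metres and radians):
On the way, in this order (a step that is already met when the one before it is completed fails the run):
1. the pin is lifted clear of its hole while the arm is still at the middle hole (value of joint pin above 0.0122 m and value of joint swing between -0.15 and 0.15 rad), for 0.1 s.
2. the arm swings towards the rack with the pin still raised (value of joint pin above 0.008 m and ((y of rack_mid in the frame of stand above 0 m and value of joint swing above 0.18 rad) or (y of rack_mid in the frame of stand below 0 m and value of joint swing below -0.18 rad))), for 0.1 s.
At the end, for the whole second after the job is handed in: The pin is home (within 3 mm) in the hole one step from the middle on the side that puts the lens over the rack (arm within 0.03 rad of 0.4 or -0.4, lens within 50 mm of the rack's centre seen from above), the arm at rest (value of joint pin below 0.003 m and ((y of rack_mid in the frame of stand above 0 m and value of joint swing between 0.37 and 0.43 rad) or (y of rack_mid in the frame of stand below 0 m and value of joint swing between -0.43 and -0.37 rad)) and horizontal distance between lens and rack_mid below 0.05 m and velocity of joint swing between -0.03 and 0.03 rad/s); the robot touches nothing.
It fails at once if the arm is swung the wrong way (more than 0.2 rad away from the rack) ((y of rack_mid in the frame of stand above 0 m and value of joint swing below -0.2 rad) or (y of rack_mid in the frame of stand below 0 m and value of joint swing above 0.2 rad)).
It fails at once if the arm is swung well past the hole (beyond 0.6 rad) (value of joint swing above 0.6 rad or value of joint swing below -0.6 rad).
It fails at once if the ring is pinched or yanked (over 35 N between fingers and ring) (contact force between the fingers and ring above 35 N).
It fails at once if the rack, bin, jar or bottle is moved more than 25 mm or lifted (distance of any of rack_mid, bin_mid, jar_mid, bottle_mid from where it was at the start of the episode above 0.025 m).
It also fails if it takes over 40 s, if anything falls off the work surface, if the arm or the gripper's body presses on something with over 40 N, if the wrist force passes 120 N, or if a joint passes its speed limit or range.

## Working session

There is one attempt and no reset: what is moved stays moved. The work goes in short steps, Python scripts to look and compute and a shell command to move; the robot and the scene stay as the last step left them, time stands still between calls to the robot, and variables do not carry over. Pictures are saved under pics/ and viewed, at most 10 in all, crops included, and the job is handed in when it is done.

```bash
mkdir -p pics; ls
python3 - <<'E'
from plant import *
import cv2
for n in ("side","top"):
    c=read_camera(n); cv2.imwrite(f"pics/{n}0.png",c["pixels"][:,:,::-1]); print(n,c["intrinsics"],c["rvec"],c["tvec"])
print(state())
E
```

```text
pics
side [[622.2651804    0.         311.38111897]
 [  0.         622.2651804  242.07231228]
 [  0.           0.           1.        ]] [ 0.35078907 -2.88828652  0.99040568] [ 631.1639691   157.42733499 1142.03623159]
top [[513.40030786   0.         322.66015719]
 [  0.         513.40030786 245.03772354]
 [  0.           0.           1.        ]] [ 2.13972106 -2.10393442  0.21969526] [  22.18322572  647.86306523 1092.78793566]
{'time_s': 0.1, 'joints': array([ 9.74827597e-01,  2.45734013e-01,  1.55887997e+00, -2.56639942e-05,
        1.33870935e+00, -1.74076029e-01]), 'qd': array([ 0.00068051, -0.00132573, -0.00339796,  0.00074245, -0.00280307,
       -0.00176392]), 'effort': array([ 1.28425490e-03, -4.16910303e+01, -3.15527558e+01,  6.86513563e-02,
        3.09198804e-02, -4.13526732e-05]), 'tool_pos': array([265.84510087, 592.55551164, 204.46862487]), 'tcp_rot': array([-6.57662960e-01, -3.07134158e+00,  2.53374135e-03]), 'ft_force': array([-0.06748816, -0.61926893, -0.97094204]), 'wrist_torque': array([ 0.03935028, -0.01299024,  0.01479062]), 'finger_force': 0.0, 'grip_width': 94.2122975931783}
```

View pics/side0.png

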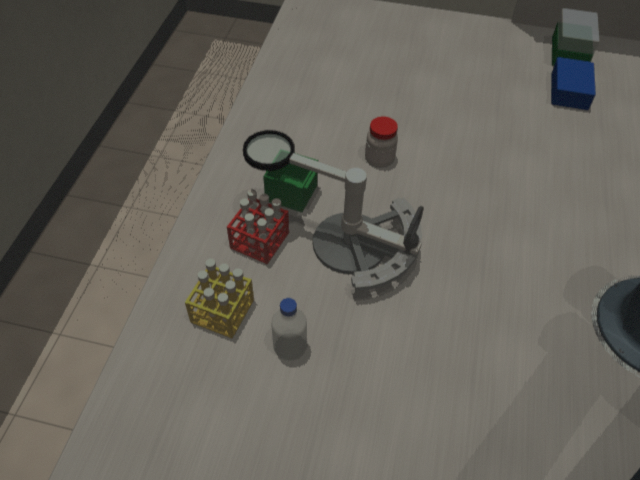

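View pics/top0.png

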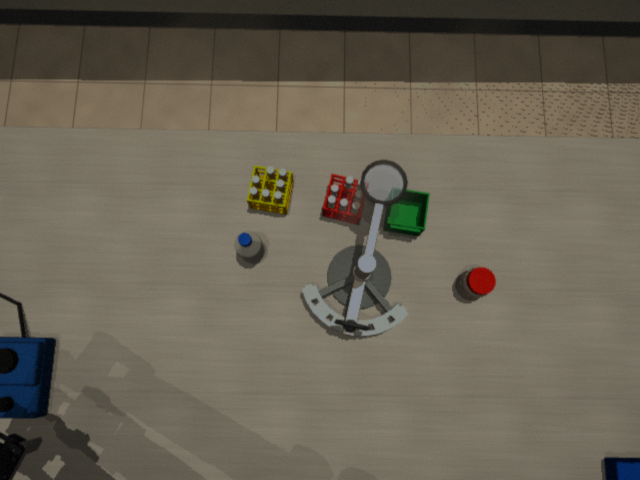

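The side view shows the lens at (269,150), post top (355,177), ring (413,232) and red rack (259,230). In the top view the lens is at (384,182), post top (367,264), ring (352,325), red rack (343,199) and green bin (408,212). Next I enlarge the ring and post.

Run:
```python
import cv2,numpy as np
s=cv2.imread("pics/side0.png");t=cv2.imread("pics/top0.png")
a=cv2.resize(s[160:280,320:440],None,fx=5,fy=5,interpolation=cv2.INTER_CUBIC)[:,:600]
b=cv2.resize(t[240:345,295:415],None,fx=5,fy=5,interpolation=cv2.INTER_CUBIC)
b=np.vstack([b,np.zeros((600-b.shape[0],600,3),np.uint8)])
m=cv2.resize(np.hstack([a,b]),None,fx=2/3,fy=2/3,interpolation=cv2.INTER_AREA)
m=cv2.convertScaleAbs(m,alpha=1.5,beta=10)
cv2.imwrite("pics/crop0.png",m);print(m.shape)
```

```text
(400, 800, 3)
```

View pics/crop0.png

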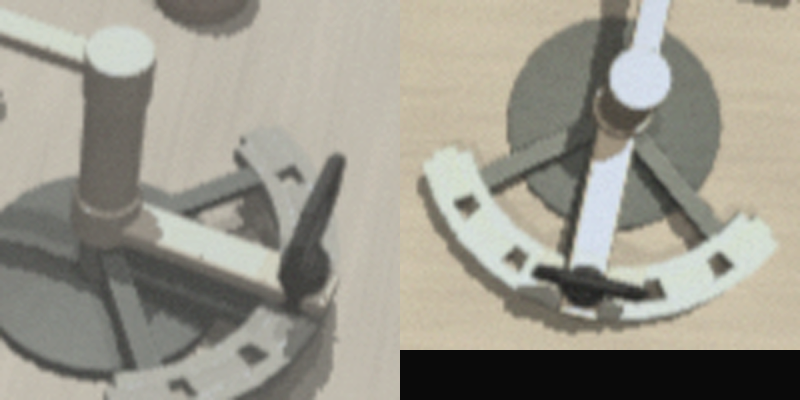

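Crop: post top is at side (119,50) and top (640,77). Plate holes are at top (467,204), (516,257), (654,288), (721,264) and side (292,174), (253,353), (182,385). The ring bar in the top view runs (537,272)–(647,294). The rack is on the +y side, so the swing is positive. I'll triangulate and fit the stand pose.

```bash
cat > h.py <<'E'
import numpy as np,cv2
from scipy.optimize import least_squares
from plant import *
cams={n:read_camera(n) for n in("side","top")}
def proj(n,P):
    c=cams[n];return cv2.projectPoints(np.atleast_2d(np.array(P,float)),c["rvec"],c["tvec"],c["intrinsics"],None)[0].reshape(-1,2)
def tri(s,t):
    return least_squares(lambda P:np.r_[proj("side",P)[0]-s,proj("top",P)[0]-t],[600,0,100]).x
E
python3 - <<'E'
from h import *
S=lambda u,v:(320+u*.3,160+v*.3); T=lambda u,v:(295+(u-400)*.3,240+v*.3)
print("post",tri(S(119,50),T(640,77)),"lens",tri((269,150),(384,182)))
print("h.8",tri(S(292,174),T(721,264)),"h-.4",tri(S(253,353),T(516,257)),"h-.8",tri(S(182,385),T(467,204)))
print("rack bottom-ish",tri((259,230),(343,199)))
obs=[("top",-.8,T(467,204)),("top",-.4,T(516,257)),("top",.4,T(654,288)),("top",.8,T(721,264)),("side",.8,S(292,174)),("side",-.4,S(253,353)),("side",-.8,S(182,385))]
def pts(p):
    x,y,w=p;R=lambda r,a,z:(x+r*np.cos(w+a),y+r*np.sin(w+a),z)
    L=[(n,R(-120,a,50),o) for n,a,o in obs]
    L+=[("side",(x,y,200),S(119,50)),("top",(x,y,200),T(640,77)),("side",R(175,0,186),(269,150)),("top",R(175,0,186),(384,182))]
    return L
f=lambda p:np.concatenate([proj(n,P)[0]-o for n,P,o in pts(p)])
r=least_squares(f,[650,0,0],loss="soft_l1");print(r.x,np.round(r.fun,1) if 0 else np.round(f(r.x).reshape(-1,2),1).tolist())
x,y,w=r.x
c,s=np.cos(w),np.sin(w)
M=np.array([[c,-s],[s,c]])
for nm,q,z in(("topbarL",(-120,20),150),("topbarR",(-120,-20),150),("botL",(-120,32),120),("botR",(-120,-32),120)):
    q=M@q+[x,y]
    print(nm,q,proj("side",[*q,z]),proj("top",[*q,z]))
for n in cams:
    R=cv2.Rodrigues(cams[n]["rvec"])[0];print(n,-R.T@cams[n]["tvec"])
E
```

```text
post [584.79839037 -53.80548944 199.36441231] lens [755.76179819 -90.38945236 186.04167924]
h.8 [ 483.43148574 -121.7394302    50.74055478] h-.4 [485.62095983  14.75862685  51.08635253] h-.8 [520.11170752  47.9426569   54.05314383]
rack bottom-ish [760.34413948 -12.88462888  41.69914768]
[ 5.84422529e+02 -5.42959984e+01 -2.06944009e-01] [[0.3, 0.8], [0.2, 0.7], [0.0, 0.9], [-0.3, 0.1], [-1.4, 0.1], [-0.8, -0.1], [-0.8, 0.7], [-0.0, -0.5], [0.3, 0.5], [-0.8, -0.3], [-0.1, 1.0]]
topbarL [471.0923223  -10.06632109] [[412.16258861 223.41864115]] [[343.09286213 322.5720538 ]]
topbarR [462.87351919 -49.21285702] [[419.75856115 207.94744692]] [[362.43609786 327.00227852]]
botL [473.55796323   1.67763969] [[407.56364606 238.77251603]] [[336.73969361 321.96957876]]
botR [460.40787826 -60.9568178 ] [[419.53799143 214.19779481]] [[366.83353299 328.86372148]]
side [486.57766663 710.41979692 992.94710959]
top [ 420.75540622   41.83448879 1198.17314391]
```

The fit is good: stand at (584.4, −54.3), yaw −0.207; ring bar centre about (467, −30, 150). The ring to pivot direction is (0.979, −0.205). The rack is on +y, so I need +0.4. The moves have no tilt axis, so I'll check the creep usage and the tool axes before the first move.

Now I test in free space how the arm behaves at the reach limit, since that is the likely way to gain tilt.

```bash
python3 -m creep '[[[0,0.04,0,0],[0,0.04,0,0],[0,0.04,0,0],[0,0.04,0,0],[0,0.04,0,0],[0,0.04,0,0],[0,0.04,0,0],[0,0.04,0,0]]]'; python3 -c "
from plant import *
print(state()['joints'])"; python3 -m creep '[[[0,0.04,0,0],[0,0.04,0,0],[0,0.04,0,0]]]'; python3 -c "
from plant import *
print(state()['joints'])"
```

```text
time_s: 1.12
tool_pos: [382.8, 851.6, 323.3]
tcp_rot: [0.657, 3.071, 0.011]
ft_force: [0.2, 0.8, 0.2]
grip_width: 24.2
finger_force: 0.0
[ 1.02718948e+00  1.05784796e+00  1.79157629e-01  9.85620449e-04
  1.89742535e+00 -1.21435554e-01]
time_s: 1.37
tool_pos: [395.4, 879.7, 290.0]
tcp_rot: [0.655, 3.058, 0.1]
ft_force: [0.6, 0.6, 1.3]
grip_width: 3.9
finger_force: 0.0
[ 1.02882185  1.12312689  0.13100034  0.00909982  1.82309706 -0.11746894]
```

```bash
python3 -m creep '[[[0,0.03,-0.028,0],[0,0.03,-0.028,0],[0,0.03,-0.028,0],[0,0.03,-0.028,0],[0,0.03,-0.028,0],[0,0.03,-0.028,0]]]'; python3 -c "
from plant import *
print(state()['joints'])"
```

```text
time_s: 1.87
tool_pos: [390.9, 870.2, 424.5]
tcp_rot: [0.645, 3.013, 0.314]
ft_force: [0.0, -0.6, -0.4]
grip_width: 0.3
finger_force: 0.0
[ 1.02278375  0.98492623  0.12646611  0.02625623  1.82356013 -0.11711748]
```

```bash
python3 -m creep '[[[0,0.033,-0.025,0],[0,0.033,-0.025,0],[0,0.033,-0.025,0],[0,0.033,-0.025,0],[0,0.033,-0.025,0],[0,0.033,-0.025,0],[0,0.033,-0.025,0],[0,0.033,-0.025,0]]]'; python3 -c "
from plant import *
print(state()['joints'])"
```

```text
time_s: 2.53
tool_pos: [382.3, 851.1, 560.4]
tcp_rot: [0.629, 2.94, 0.574]
ft_force: [0.4, 0.1, 0.3]
grip_width: 0.4
finger_force: 0.0
[ 1.01220334  0.84269852  0.12715001  0.05242066  1.78873351 -0.11554873]
```

```bash
python3 -m creep '[[[0,0.039,-0.015,0],[0,0.039,-0.015,0],[0,0.039,-0.015,0],[0,0.039,-0.015,0],[0,0.039,-0.015,0],[0,0.039,-0.015,0],[0,0.039,-0.015,0],[0,0.039,-0.015,0]]]'; python3 -c "
from plant import *
print(state()['joints'])"
```

```text
time_s: 3.2
tool_pos: [383.8, 854.7, 648.7]
tcp_rot: [0.607, 2.835, 0.851]
ft_force: [-0.3, 0.4, 0.7]
grip_width: 0.7
finger_force: 0.0
[ 1.00441768  0.76404701  0.12734653  0.07963602  1.67153743 -0.11300449]
```

```bash
python3 -m creep '[[[0,0.041,-0.005,0],[0,0.041,-0.005,0],[0,0.041,-0.005,0],[0,0.041,-0.005,0],[0,0.041,-0.005,0]]]'
python3 - <<'E'
from plant import *
from scipy.spatial.transform import Rotation as Ro
import numpy as np
s=state();print(s['joints']);R=Ro.from_rotvec(s['tcp_rot']).as_matrix();print(R.round(3))
E
```

```text
time_s: 3.62
tool_pos: [391.1, 870.8, 682.3]
tcp_rot: [0.59, 2.756, 1.017]
ft_force: [1.3, -0.4, 0.6]
grip_width: 0.7
finger_force: 0.0
[ 1.00240178  0.74723585  0.12792146  0.09490243  1.5644959  -0.11234373]
[[-0.912  0.311  0.266]
 [ 0.41   0.694  0.593]
 [-0.     0.65  -0.76 ]]
```

Pushing past the reach limit does tilt the tool: it is now at 40.5°, but the heading is 66° and I need about 0°. Pushing outward at azimuth about −57° should rotate it over. I travel there first, staying high.

```bash
for i in 1; do python3 -m creep '[[[-0.0168,-0.0284,-0.0243,0],[-0.0168,-0.0284,-0.0243,0],[-0.0168,-0.0284,-0.0243,0],[-0.0168,-0.0284,-0.0243,0],[-0.0168,-0.0284,-0.0243,0],[-0.0168,-0.0284,-0.0243,0],[-0.0168,-0.0284,-0.0243,0],[-0.0168,-0.0284,-0.0243,0]]]'; python3 -m creep '[[[-0.0168,-0.0284,-0.0243,0],[-0.0168,-0.0284,-0.0243,0],[-0.0168,-0.0284,-0.0243,0],[-0.0168,-0.0284,-0.0243,0],[-0.0168,-0.0284,-0.0243,0],[-0.0168,-0.0284,-0.0243,0],[-0.0168,-0.0284,-0.0243,0],[-0.0168,-0.0284,-0.0243,0]]]'; done;cat >> st.py <<'E'
from plant import *
from scipy.spatial.transform import Rotation as Ro
import numpy as np
s=state();R=Ro.from_rotvec(s['tcp_rot']).as_matrix();z=R[:,2]
print(round(s['time_s'],2),s['joints'].round(3),s['tool_pos'].round(1),'F',s['ft_force'].round(1),'\n',R.round(3).tolist(),'tilt',np.degrees(np.arccos(-z[2])).round(1),'head',np.degrees(np.arctan2(z[1],z[0])).round(1))
E
python3 st.py
```

```text
time_s: 4.28
tool_pos: [392.0, 565.4, 686.3]
tcp_rot: [0.588, 2.755, 1.018]
ft_force: [-0.1, -0.3, 0.1]
grip_width: 0.6
finger_force: 0.0
time_s: 4.95
tool_pos: [392.0, 238.1, 687.2]
tcp_rot: [0.586, 2.754, 1.016]
ft_force: [0.0, -0.5, 0.2]
grip_width: 0.5
finger_force: 0.0
4.95 [-0.129 -0.51   1.494  0.701  1.838 -0.976] [392.  238.1 687.2] F [ 0.  -0.5  0.2] 
 [[-0.913, 0.309, 0.268], [0.408, 0.695, 0.592], [-0.003, 0.65, -0.76]] tilt 40.5 head 65.7
```

```bash
python3 -m creep '[[[-0.027,-0.0265,-0.016,0],[-0.027,-0.0265,-0.016,0],[-0.027,-0.0265,-0.016,0],[-0.027,-0.0265,-0.016,0],[-0.027,-0.0265,-0.016,0],[-0.027,-0.0265,-0.016,0],[-0.027,-0.0265,-0.016,0],[-0.027,-0.0265,-0.016,0]]]' >/dev/null;python3 st.py;  python3 -m creep '[[[-0.027,-0.0265,-0.016,0],[-0.027,-0.0265,-0.016,0],[-0.027,-0.0265,-0.016,0],[-0.027,-0.0265,-0.016,0],[-0.027,-0.0265,-0.016,0],[-0.027,-0.0265,-0.016,0],[-0.027,-0.0265,-0.016,0],[-0.027,-0.0265,-0.016,0]]]' >/dev/null; python3 st.py
```

```text
5.62 [-0.76  -0.19   1.337  0.791  2.103 -1.528] [490.6 -74.1 646.5] F [0.9 0.  0.5] 
 [[-0.912, 0.311, 0.268], [0.41, 0.695, 0.591], [-0.002, 0.649, -0.761]] tilt 40.5 head 65.6
6.28 [-0.971  0.495  0.647  0.787  2.243 -1.689] [ 588.  -385.   606.2] F [0.4 0.9 0.3] 
 [[-0.912, 0.311, 0.267], [0.41, 0.695, 0.591], [-0.002, 0.649, -0.761]] tilt 40.4 head 65.7
```

```bash
python3 -m creep '[[[-0.0345,-0.017,-0.0143,0],[-0.0345,-0.017,-0.0143,0],[-0.0345,-0.017,-0.0143,0],[-0.0345,-0.017,-0.0143,0],[-0.0345,-0.017,-0.0143,0],[-0.0345,-0.017,-0.0143,0],[-0.0345,-0.017,-0.0143,0],[-0.0345,-0.017,-0.0143,0]]]' >/dev/null;python3 st.py
```

```text
6.95 [-1.02   0.939  0.126  0.85   2.22  -1.646] [ 653.  -528.3  527.6] F [ 0.1  0.1 -0.1] 
 [[-0.878, 0.308, 0.366], [0.471, 0.692, 0.547], [-0.085, 0.653, -0.753]] tilt 41.2 head 56.2
```

```bash
python3 -m creep '[[[-0.034,-0.0097,-0.0205,0],[-0.034,-0.0097,-0.0205,0],[-0.034,-0.0097,-0.0205,0],[-0.034,-0.0097,-0.0205,0],[-0.034,-0.0097,-0.0205,0],[-0.034,-0.0097,-0.0205,0],[-0.034,-0.0097,-0.0205,0],[-0.034,-0.0097,-0.0205,0]]]' >/dev/null;python3 st.py
```

```text
7.62 [-1.099  0.966  0.127  0.859  2.077 -1.714] [ 644.4 -607.4  510.3] F [ 0.2  0.8 -0.3] 
 [[-0.799, 0.312, 0.513], [0.561, 0.694, 0.451], [-0.216, 0.648, -0.73]] tilt 43.1 head 41.3
```

```bash
python3 -m creep '[[[-0.0345,-0.0204,-0.008,0],[-0.0345,-0.0204,-0.008,0],[-0.0345,-0.0204,-0.008,0],[-0.0345,-0.0204,-0.008,0],[-0.0345,-0.0204,-0.008,0],[-0.0345,-0.0204,-0.008,0],[-0.0345,-0.0204,-0.008,0],[-0.0345,-0.0204,-0.008,0]]]' >/dev/null;python3 st.py
```

```text
8.28 [-1.168  1.07   0.127  0.847  1.879 -1.84 ] [ 643.  -712.4  425.6] F [-0.2  0.7 -0.2] 
 [[-0.698, 0.328, 0.636], [0.63, 0.704, 0.328], [-0.341, 0.629, -0.698]] tilt 45.7 head 27.2
```

```bash
python3 -m creep '[[[-0.0258,-0.0289,-0.0134,0],[-0.0258,-0.0289,-0.0134,0],[-0.0258,-0.0289,-0.0134,0],[-0.0258,-0.0289,-0.0134,0],[-0.0258,-0.0289,-0.0134,0],[-0.0258,-0.0289,-0.0134,0],[-0.0258,-0.0289,-0.0134,0],[-0.0258,-0.0289,-0.0134,0]]]' >/dev/null;python3 st.py
```

```text
8.95 [-1.333  1.145  0.127  0.868  1.78  -2.002] [ 534.3 -839.8  364.2] F [-0.7  0.8 -0.6] 
 [[-0.589, 0.363, 0.722], [0.672, 0.716, 0.188], [-0.449, 0.596, -0.666]] tilt 48.3 head 14.6
```

```bash
python3 -m creep '[[[-0.0182,-0.0335,-0.0147,0],[-0.0182,-0.0335,-0.0147,0],[-0.0182,-0.0335,-0.0147,0],[-0.0182,-0.0335,-0.0147,0],[-0.0182,-0.0335,-0.0147,0],[-0.0182,-0.0335,-0.0147,0],[-0.0182,-0.0335,-0.0147,0],[-0.0182,-0.0335,-0.0147,0]]]' >/dev/null;python3 st.py
```

```text
9.62 [-1.524  1.215  0.128  0.894  1.721 -2.175] [ 372.6 -944.7  305.7] F [ 1.  -0.6  0.2] 
 [[-0.484, 0.416, 0.77], [0.688, 0.724, 0.041], [-0.54, 0.55, -0.637]] tilt 50.4 head 3.1
```

Run:
```python
import numpy as np
D=[(649.6,205.0,.2457,1.5589,1.3387),(933.7,323.3,1.0578,.1792,1.8974),(964.4,290,1.1231,.1310,1.8231),(956,424.5,.9849,.1265,1.8236),(933,560.4,.8427,.1272,1.7887),(936.9,648.7,.764,.1273,1.6715),(954.6,682.3,.7472,.1279,1.5645)]
A=[];b=[]
for r,z,a,c,e in D:
    p=a+c;s=p+e
    A+=[[0,1,np.sin(a),np.sin(p),np.sin(s)],[1,0,np.cos(a),np.cos(p),np.cos(s)]];b+=[r,z]
x,res,rk,_=np.linalg.lstsq(np.array(A),np.array(b),rcond=None);print(x.round(1),(np.array(A)@x-b).round(1))
h,o,l1,l2,L=x
for t in(35,40,45,50):
  for Z in (100,130,160):
    T=np.radians(t);r=468-12-L*np.sin(T)-o;z=Z+L*np.cos(T)-h;d=np.hypot(r,z)
    c=(d*d-l1**2-l2**2)/2/l1/l2;q3=np.arccos(np.clip(c,-1,1));q2=np.arctan2(r,z)-np.arctan2(l2*np.sin(q3),l1+l2*np.cos(q3))
    print(t,Z,'q2 %.2f q3 %.2f q5 %.2f'%(q2,q3,np.pi-T-q2-q3))
```

```text
[244.8 -13.  452.3 578.7 338.1] [ 9.8  6.3 -3.4 -5.   2.  -6.6 -4.1 -3.9 -4.7 -1.1 -1.9  3.3  2.3  7. ]
35 100 q2 -0.58 q3 2.59 q5 0.52
35 130 q2 -0.63 q3 2.56 q5 0.60
35 160 q2 -0.67 q3 2.52 q5 0.67
40 100 q2 -0.64 q3 2.66 q5 0.43
40 130 q2 -0.70 q3 2.63 q5 0.52
40 160 q2 -0.74 q3 2.59 q5 0.59
45 100 q2 -0.70 q3 2.72 q5 0.34
45 130 q2 -0.76 q3 2.69 q5 0.43
45 160 q2 -0.81 q3 2.66 q5 0.51
50 100 q2 -0.75 q3 2.78 q5 0.23
50 130 q2 -0.82 q3 2.76 q5 0.33
50 160 q2 -0.87 q3 2.72 q5 0.42
```

```bash
cat > fk.py <<'E'
import numpy as np
from scipy.optimize import least_squares
# q1 q2 q3 , tcp, tool z
D=[(.9748,.2457,1.5589,265.8,592.5,204.5,0,0,-1),
(-.129,-.51,1.494,392,238.1,687.2,.268,.592,-.760),(-.76,-.19,1.337,490.6,-74.1,646.5,.268,.591,-.761),
(-.971,.495,.647,588,-385,606.2,.267,.591,-.761),(-1.02,.939,.126,653,-528.3,527.6,.366,.547,-.753),
(-1.099,.966,.127,644.4,-607.4,510.3,.513,.451,-.73),(-1.333,1.145,.127,534.3,-839.8,364.2,.722,.188,-.666),(-1.524,1.215,.128,372.6,-944.7,305.7,.77,.041,-.637),
(1.0024,.7472,.1279,391.1,870.8,682.3,.266,.593,-.76)]
D=np.array(D)
def wr(p,q):
    h,o,l1,l2,e,lat,L=p;a=q[:,1];c=a+q[:,2]
    r=o+l1*np.sin(a)+l2*np.sin(c)+e*np.cos(c);z=h+l1*np.cos(a)+l2*np.cos(c)-e*np.sin(c)
    C,S=np.cos(q[:,0]),np.sin(q[:,0])
    return np.c_[r*C-lat*S,r*S+lat*C,z]
f=lambda p:(wr(p,D[:,:3])+p[6]*D[:,6:]-D[:,3:6]).ravel()
p=least_squares(f,[245,0,450,450,0,112,330]).x
def ik(tcp,z,p=p):
    w=np.array(tcp)-p[6]*np.array(z)
    g=lambda q:wr(p,np.array([q]))[0]-w
    s=least_squares(g,[-.3,-.3,2.2],bounds=([-3.13,-1.02,.13],[3.13,2.26,2.9]));return s.x,abs(s.fun).max()
if __name__=="__main__":
    print(p.round(1),f(p).reshape(-1,3).round(1).tolist())
    for hd in(0,-12):
     for t in(25,30,35,40,45,50):
      T=np.radians(t);H=np.radians(hd);z=[np.sin(T)*np.cos(H),np.sin(T)*np.sin(H),-np.cos(T)]
      for tcp in((475,-30,115),(475,-30,150),(475,-80,140)):
        q,r=ik(tcp,z);print(hd,t,tcp,q.round(2),round(r,1),'q5~',round(np.pi-T-q[1]-q[2],2))
E
python3 fk.py
```

```text
[ 2.737e+02 -3.000e-01  4.202e+02  5.686e+02  6.680e+01  1.126e+02
  2.798e+02] [[0.0, 0.0, 0.2], [0.0, 0.0, -0.3], [-0.1, -0.0, -0.2], [-0.2, -0.4, -0.1], [-0.0, 0.2, 0.6], [-0.1, 0.0, 0.1], [-0.1, 0.1, 0.2], [0.4, -0.1, -0.6], [-0.0, 0.1, 0.1]]
0 25 (475, -30, 115) [-0.4  -0.36  2.36] 0.0 q5~ 0.7
0 25 (475, -30, 150) [-0.4  -0.43  2.34] 0.0 q5~ 0.79
0 25 (475, -80, 140) [-0.53 -0.38  2.33] 0.0 q5~ 0.76
0 30 (475, -30, 115) [-0.43 -0.42  2.42] 0.0 q5~ 0.61
0 30 (475, -30, 150) [-0.43 -0.49  2.4 ] 0.0 q5~ 0.71
0 30 (475, -80, 140) [-0.57 -0.44  2.39] 0.0 q5~ 0.67
0 35 (475, -30, 115) [-0.46 -0.47  2.48] 0.0 q5~ 0.52
0 35 (475, -30, 150) [-0.46 -0.54  2.46] 0.0 q5~ 0.62
0 35 (475, -80, 140) [-0.6  -0.49  2.44] 0.0 q5~ 0.57
0 40 (475, -30, 115) [-0.49 -0.51  2.54] 0.0 q5~ 0.42
0 40 (475, -30, 150) [-0.49 -0.6   2.52] 0.0 q5~ 0.53
0 40 (475, -80, 140) [-0.64 -0.54  2.5 ] 0.0 q5~ 0.48
0 45 (475, -30, 115) [-0.52 -0.55  2.6 ] 0.0 q5~ 0.31
0 45 (475, -30, 150) [-0.52 -0.65  2.58] 0.0 q5~ 0.43
0 45 (475, -80, 140) [-0.68 -0.58  2.56] 0.0 q5~ 0.37
0 50 (475, -30, 115) [-0.56 -0.58  2.65] 0.0
[... 422 characters left out ...]
49 -0.45  2.39] 0.0 q5~ 0.67
-12 35 (475, -30, 115) [-0.35 -0.46  2.48] 0.0 q5~ 0.51
-12 35 (475, -30, 150) [-0.35 -0.54  2.45] 0.0 q5~ 0.61
-12 35 (475, -80, 140) [-0.5  -0.5   2.45] 0.0 q5~ 0.58
-12 40 (475, -30, 115) [-0.36 -0.5   2.53] 0.0 q5~ 0.41
-12 40 (475, -30, 150) [-0.36 -0.59  2.51] 0.0 q5~ 0.52
-12 40 (475, -80, 140) [-0.52 -0.55  2.51] 0.0 q5~ 0.48
-12 45 (475, -30, 115) [-0.37 -0.54  2.59] 0.0 q5~ 0.31
-12 45 (475, -30, 150) [-0.37 -0.64  2.57] 0.0 q5~ 0.42
-12 45 (475, -80, 140) [-0.54 -0.6   2.57] 0.0 q5~ 0.39
-12 50 (475, -30, 115) [-0.38 -0.56  2.64] 0.0 q5~ 0.19
-12 50 (475, -30, 150) [-0.38 -0.68  2.62] 0.0 q5~ 0.32
-12 50 (475, -80, 140) [-0.57 -0.64  2.62] 0.0 q5~ 0.28
```

The FK fit is excellent (under 1 mm). The elbow limit near the ring allows a tilt of about 35–38°, and pushing inward there should reduce the present 50°. I travel to high above and in front of the ring.

```bash
python3 -m creep '[[[0.0247,0.0317,0.0047,0],[0.0247,0.0317,0.0047,0],[0.0247,0.0317,0.0047,0],[0.0247,0.0317,0.0047,0],[0.0247,0.0317,0.0047,0],[0.0247,0.0317,0.0047,0],[0.0247,0.0317,0.0047,0],[0.0247,0.0317,0.0047,0]]]' >/dev/null;python3 st.py;python3 -m creep '[[[0.0247,0.0317,0.0047,0],[0.0247,0.0317,0.0047,0],[0.0247,0.0317,0.0047,0],[0.0247,0.0317,0.0047,0],[0.0247,0.0317,0.0047,0],[0.0247,0.0317,0.0047,0],[0.0247,0.0317,0.0047,0],[0.0247,0.0317,0.0047,0]]]' >/dev/null;python3 st.py
```

```text
10.28 [-1.455  0.366  1.39   0.897  1.406 -2.453] [ 408.6 -667.8  317.7] F [-0.3 -0.8  0.8] 
 [[-0.483, 0.414, 0.771], [0.688, 0.725, 0.042], [-0.542, 0.55, -0.635]] tilt 50.5 head 3.1
10.95 [-1.266 -0.331  2.08   0.902  1.264 -2.328] [ 447.1 -347.1  326.8] F [0.6 0.3 0.6] 
 [[-0.483, 0.414, 0.771], [0.688, 0.725, 0.041], [-0.542, 0.551, -0.635]] tilt 50.6 head 3.1
```

```bash
python3 -m creep '[[[0.0247,0.0317,0.0047,0],[0.0247,0.0317,0.0047,0],[0.0247,0.0317,0.0047,0],[0.0247,0.0317,0.0047,0],[0.0247,0.0317,0.0047,0],[0.0247,0.0317,0.0047,0],[0.0247,0.0317,0.0047,0]]]' >/dev/null;python3 st.py
```

```text
11.53 [-0.707 -0.869  2.379  0.675  1.022 -1.715] [480.6 -66.5 335.6] F [0.9 1.1 0.2] 
 [[-0.481, 0.414, 0.773], [0.688, 0.724, 0.04], [-0.543, 0.551, -0.633]] tilt 50.7 head 3.0
```

```bash
python3 -m creep '[[[0.0247,-0.0221,-0.0246,0],[0.0247,-0.0221,-0.0246,0],[0.0247,-0.0221,-0.0246,0],[0.0247,-0.0221,-0.0246,0],[0.0247,-0.0221,-0.0246,0]]]' >/dev/null;python3 st.py
```

```text
11.95 [-1.212 -1.017  2.537  0.825  1.436 -2.112] [ 388.2 -134.   271. ] F [0.6 0.2 0.4] 
 [[-0.537, 0.403, 0.741], [0.68, 0.727, 0.098], [-0.499, 0.556, -0.664]] tilt 48.4 head 7.5
```

```bash
python3 -m creep '[[[0.0197,0.0188,0.031,0],[0.0197,0.0188,0.031,0]]]' >/dev/null;python3 st.py
```

```text
12.12 [-0.949 -0.96   2.534  0.758  1.177 -1.926] [ 429.2 -100.3  258.2] F [ 1.  -0.2 -0.6] 
 [[-0.509, 0.442, 0.738], [0.702, 0.709, 0.06], [-0.497, 0.549, -0.672]] tilt 47.8 head 4.6
```

```bash
python3 -m creep '[[[0.0319,-0.0162,0.0182,0],[0.0319,-0.0162,0.0182,0],[0.0319,-0.0162,0.0182,0]]]' >/dev/null;python3 st.py
```

```text
12.37 [-0.783 -0.674  2.536  0.797  0.929 -2.032] [461.7 -74.4 176.7] F [ 0.5 -1.2  0.6] 
 [[-0.577, 0.426, 0.697], [0.676, 0.728, 0.114], [-0.458, 0.537, -0.708]] tilt 44.9 head 9.3
```

```bash
python3 -m creep '[[[0.0190,-0.0172,-0.0316,0],[0.0190,-0.0172,-0.0316,0],[0.0190,-0.0172,-0.0316,0]]]' >/dev/null;python3 st.py
```

```text
12.62 [-1.087 -0.891  2.536  0.733  1.34  -2.088] [ 393.5 -114.8  222.4] F [ 0.2 -0.8  0.9] 
 [[-0.617, 0.433, 0.657], [0.669, 0.728, 0.148], [-0.414, 0.532, -0.739]] tilt 42.4 head 12.7
```

```bash
python3 -m creep '[[[0.0071,0.0381,0.0105,0],[0.0071,0.0381,0.0105,0],[0.0071,0.0381,0.0105,0],[0.0071,0.0381,0.0105,0],[0.0328,0.0219,-0.0026,0],[0.0328,0.0219,-0.0026,0],[0.0328,0.0219,-0.0026,0],[0.0328,0.0219,-0.0026,0]]]' >/dev/null;python3 st.py
```

```text
13.28 [ 0.051 -0.895  2.473  0.147  0.832 -0.886] [420.2 164.4 259.7] F [ 0.5 -0.2 -1.1] 
 [[-0.611, 0.435, 0.662], [0.672, 0.727, 0.142], [-0.42, 0.531, -0.736]] tilt 42.6 head 12.1
```

```bash
python3 -m creep '[[[0.0331,0.024,0.0026,0],[0.0331,0.024,0.0026,0],[0.0039,-0.0356,-0.0198,0],[0.0039,-0.0356,-0.0198,0],[0.0039,-0.0356,-0.0198,0],[0.0039,-0.0356,-0.0198,0],[0.0039,-0.0356,-0.0198,0]]]' >/dev/null;python3 st.py
```

```text
13.87 [ 0.254 -1.017  2.538 -0.095  0.954 -0.574] [352.3 185.4 237.6] F [ 0.1  0.4 -0.2] 
 [[-0.612, 0.494, 0.618], [0.674, 0.734, 0.081], [-0.414, 0.466, -0.782]] tilt 38.5 head 7.4
```

```bash
python3 -m creep '[[[-0.0038,-0.0387,-0.0134,0],[-0.0038,-0.0387,-0.0134,0],[-0.0038,-0.0387,-0.0134,0]]]' >/dev/null;python3 st.py; python3 -m creep '[[[0,0,0,-0.12],[0,0,0,-0.12],[0,0,0,-0.12],[0,0,0,-0.12],[0,0,0,-0.12],[0,0,0,-0.12],[0,0,0,-0.12]]]' >/dev/null;python3 st.py
```

```text
14.12 [ 0.15  -1.017  2.538 -0.06   1.005 -0.677] [357.1 153.5 228. ] F [-0.  -0.5 -0. ] 
 [[-0.617, 0.534, 0.578], [0.673, 0.739, 0.036], [-0.408, 0.411, -0.815]] tilt 35.4 head 3.6
14.7 [ 0.15  -1.017  2.538 -0.061  1.004 -1.521] [357.3 153.4 228.2] F [-0.4  0.8  0.6] 
 [[-0.808, -0.107, 0.579], [-0.106, 0.994, 0.036], [-0.579, -0.032, -0.815]] tilt 35.5 head 3.5
```

Now tilt is 35.5°, heading 3.5°, with the finger closing axis across. I work out the approach.

```bash
cat > plan.py <<'E'
from fk import ik
from plant import *
import numpy as np
from scipy.spatial.transform import Rotation as Ro
s=state();R=Ro.from_rotvec(s['tcp_rot']).as_matrix();z=R[:,2];t=s['tool_pos']
def go(ws):
    p=t
    for w in ws:
        w=np.array(w,float);print(w.round(1),'tool mm',(R.T@(w-p)).round(1),'q',ik(w,z)[0].round(3));p=w
E
python3 - <<'E'
from plan import *
T=np.array([470,-32,118.])
print(t)
go([[430,130,260],[460,-32,240],T-60*z,T-30*z,T,T+[0,0,8],T+[0,0,25],[470,-80,143],T-[15,0,0],T-[30,0,0]])
E
```

```text
[357.25168997 153.42784795 228.15515997]
[430. 130. 260.] tool mm [-74.8 -32.1  15.3] q [ 0.027 -0.777  2.381]
[460. -32. 240.] tool mm [   4.4 -163.5   27.9] q [-0.524 -0.732  2.394]
[435.3 -34.1 166.9] tool mm [62.6  2.9 45.2] q [-0.579 -0.759  2.539]
[452.6 -33.1 142.4] tool mm [ 0.  0. 30.] q [-0.541 -0.627  2.52 ]
[470. -32. 118.] tool mm [-0. -0. 30.] q [-0.506 -0.493  2.494]
[470. -32. 126.] tool mm [-4.6 -0.3 -6.5] q [-0.506 -0.512  2.489]
[470. -32. 143.] tool mm [ -9.8  -0.5 -13.8] q [-0.506 -0.55   2.477]
[470. -80. 143.] tool mm [  5.1 -47.7  -1.7] q [-0.643 -0.507  2.452]
[455. -32. 118.] tool mm [21.5 50.1 13.4] q [-0.533 -0.56   2.533]
[440. -32. 118.] tool mm [12.1  1.6 -8.7] q [-0.562 -0.634  2.572]
```

```bash
python3 -m creep '[[[-0.025,-0.0107,0.0051,0],[-0.025,-0.0107,0.0051,0],[-0.025,-0.0107,0.0051,0],[0.0009,-0.0327,0.0056,0],[0.0009,-0.0327,0.0056,0],[0.0009,-0.0327,0.0056,0],[0.0009,-0.0327,0.0056,0],[0.0009,-0.0327,0.0056,0]]]' >/dev/null;python3 st.py; python3 -m creep '[[[0,0,0,0]]]'>/dev/null
python3 - <<'E'
from plan import *
T=np.array([470,-32,118.])
print(t);go([T-45*z,T-20*z,T])
E
```

```text
15.37 [-0.531 -0.737  2.398  0.398  0.984 -2.35 ] [459.3 -34.1 239.3] F [ 1.   0.5 -0.1] 
 [[-0.809, -0.101, 0.579], [-0.1, 0.994, 0.034], [-0.58, -0.03, -0.814]] tilt 35.5 head 3.4
[459.23959478 -37.80782869 238.39586249]
[444.  -33.3 154.7] tool mm [60.3  8.3 59.6] q [-0.552 -0.693  2.53 ]
[458.5 -32.6 134.3] tool mm [ 0.  0. 25.] q [-0.522 -0.582  2.511]
[470. -32. 118.] tool mm [-0. -0. 20.] q [-0.5   -0.493  2.493]
```

```bash
python3 -m creep '[[[0.02,0.0028,0.02,0],[0.02,0.0028,0.02,0],[0.02,0.0028,0.02,0],[0,0,0,0]]]' >/dev/null;python3 st.py
python3 - <<'E'
from plan import *
import cv2
T=np.array([470,-32,118.])
print(t);go([T-45*z,T-20*z,T])
a=read_camera("side")["pixels"][120:300,300:500,::-1];b=read_camera("top")["pixels"][230:350,280:430,::-1]
a=cv2.resize(a,(400,360),interpolation=cv2.INTER_CUBIC);b=cv2.resize(b,(400,320),interpolation=cv2.INTER_CUBIC)
b=np.vstack([b,np.zeros((40,400,3),np.uint8)])
cv2.imwrite("pics/c1.png",cv2.convertScaleAbs(np.hstack([a,b]),alpha=1.4,beta=15))
E
```

```text
15.78 [-0.537 -0.698  2.536  0.457  0.833 -2.449] [443.  -26.2 152.1] F [-0.9 -0.6 -0.4] 
 [[-0.812, -0.103, 0.574], [-0.1, 0.994, 0.038], [-0.575, -0.026, -0.818]] tilt 35.1 head 3.8
[442.9871107  -26.18212835 152.09800863]
[444.2 -33.7 154.8] tool mm [-1.8 -7.7 -1.8] q [-0.559 -0.687  2.526]
[458.5 -32.8 134.4] tool mm [ 0.  0. 25.] q [-0.529 -0.577  2.508]
[470. -32. 118.] tool mm [-0.  0. 20.] q [-0.506 -0.489  2.49 ]
```

View pics/c1.png

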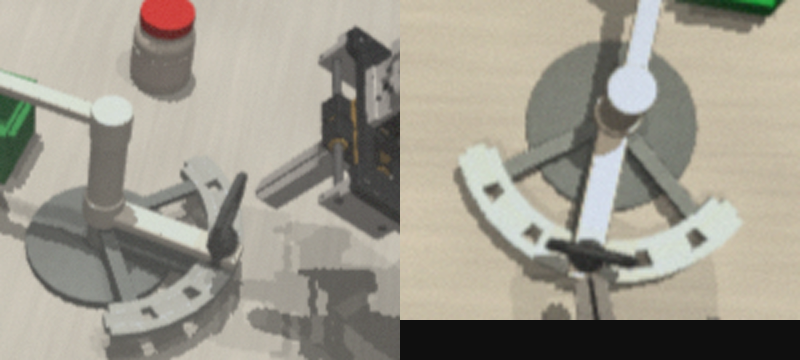

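Side: fingertips at (258,190), just in front of the ring bar at (240,178). Top: tips at (585,283), in line with the ring. I go in along the finger with a small lateral correction.

```bash
python3 -m creep '[[[-0.0005,-0.0077,0.003,0],[0,0,0.01,0],[0,0,0.01,0],[0,0,0,0]]]' >/dev/null;python3 st.py
python3 - <<'E'
from plan import *
T=np.array([470,-32,117.])
print(t);go([T])
E
```

```text
16.22 [-0.529 -0.586  2.508  0.494  0.755 -2.499] [458.9 -32.6 136.6] F [-1.9  0.6 -2.7] 
 [[-0.811, -0.107, 0.575], [-0.103, 0.994, 0.04], [-0.576, -0.027, -0.817]] tilt 35.2 head 3.9
[458.88895889 -32.58165824 136.63465431]
[470. -32. 117.] tool mm [ 2.2 -0.1 22.5] q [-0.508 -0.488  2.491]
```

A light contact with the bar; I shift down-back by 4 mm and continue in.

```bash
python3 -m creep '[[[0.004,0,0,0],[0.0,0,0,0]]]' >/dev/null;python3 st.py; python3 -m creep '[[[0.001,0,0.008,0],[0.001,0,0.008,0],[0,0,0,0]]]' >/dev/null;python3 st.py
```

```text
16.38 [-0.538 -0.599  2.518  0.499  0.756 -2.509] [456.2 -33.8 135.6] F [-0.5 -0.2 -0. ] 
 [[-0.809, -0.105, 0.579], [-0.103, 0.994, 0.037], [-0.579, -0.029, -0.815]] tilt 35.5 head 3.7
16.63 [-0.522 -0.53   2.509  0.523  0.698 -2.534] [463.8 -33.3 120.8] F [0.6 0.2 0.1] 
 [[-0.809, -0.105, 0.578], [-0.102, 0.994, 0.038], [-0.579, -0.028, -0.815]] tilt 35.4 head 3.7
```

```bash
python3 -m creep '[[[0,0,0.006,0],[0,0,0.002,0],[0,0,0,0]]]' >/dev/null;python3 st.py; python3 -m creep '[[[-0.0023,0,-0.0033,0],[-0.0023,0,-0.0033,0],[0,0,0,0]]]' >/dev/null;python3 st.py
```

```text
16.88 [-0.514 -0.495  2.501  0.536  0.67  -2.545] [468.5 -33.  114.7] F [-1.1 -0.2  0.2] 
 [[-0.809, -0.105, 0.578], [-0.102, 0.994, 0.038], [-0.579, -0.029, -0.815]] tilt 35.4 head 3.7
17.13 [-0.513 -0.516  2.497  0.519  0.693 -2.524] [467.9 -32.5 122.8] F [-3.8  0.2  0.4] 
 [[-0.809, -0.106, 0.578], [-0.103, 0.994, 0.038], [-0.578, -0.029, -0.815]] tilt 35.4 head 3.8
```

```bash
for k in 1; do python3 -m creep '[[[-0.0017,0,-0.0025,0],[0,0,0,0]]]' >/dev/null;python3 st.py|head -1; python3 -m creep '[[[-0.0017,0,-0.0025,0],[0,0,0,0]]]' >/dev/null;python3 st.py|head -1;python3 -m creep '[[[-0.0017,0,-0.0025,0],[0,0,0,0]]]' >/dev/null;python3 st.py; done
```

```text
17.3 [-0.513 -0.523  2.497  0.514  0.701 -2.517] [467.1 -32.  124.4] F [-3.8 -0.2 -3.1] 
17.47 [-0.513 -0.529  2.495  0.508  0.709 -2.51 ] [467.  -31.9 127.2] F [-5.1  1.  -4.9] 
17.63 [-0.513 -0.536  2.493  0.503  0.717 -2.504] [467.2 -31.9 130.5] F [-5.8  1.6 -6. ] 
 [[-0.811, -0.107, 0.576], [-0.103, 0.994, 0.039], [-0.577, -0.027, -0.817]] tilt 35.3 head 3.9
```

```bash
python3 -m creep '[[[-0.0017,0,-0.0025,0],[-0.0017,0,-0.0025,0],[0,0,0,0]]]' >/dev/null;python3 st.py|head -1; python3 -m creep '[[[-0.0017,0,-0.0025,0],[0,0,0,0]]]' >/dev/null;python3 st.py|head -1;python3 -m creep '[[[-0.0014,0,-0.002,0],[0,0,0,0]]]' >/dev/null;python3 st.py
python3 - <<'E'
from plant import *
import cv2,numpy as np
a=read_camera("side")["pixels"][150:300,320:470,::-1];b=read_camera("top")["pixels"][230:350,280:430,::-1]
a=cv2.resize(a,(400,400),interpolation=cv2.INTER_CUBIC);b=cv2.resize(b,(400,320),interpolation=cv2.INTER_CUBIC)
b=np.vstack([b,np.zeros((80,400,3),np.uint8)])
cv2.imwrite("pics/c2.png",cv2.convertScaleAbs(np.hstack([a,b]),alpha=1.4,beta=15))
E
```

```text
17.88 [-0.512 -0.551  2.488  0.493  0.733 -2.49 ] [467.3 -31.9 137. ] F [-7.2  1.5 -7.2] 
18.05 [-0.512 -0.558  2.486  0.488  0.74  -2.484] [467.2 -31.9 140.1] F [-7.   0.8 -7.6] 
18.22 [-0.512 -0.563  2.484  0.485  0.746 -2.479] [467.2 -31.9 142.5] F [-6.1 -0.2 -7.8] 
 [[-0.81, -0.106, 0.576], [-0.103, 0.994, 0.039], [-0.577, -0.028, -0.816]] tilt 35.3 head 3.8
```

View pics/c2.png

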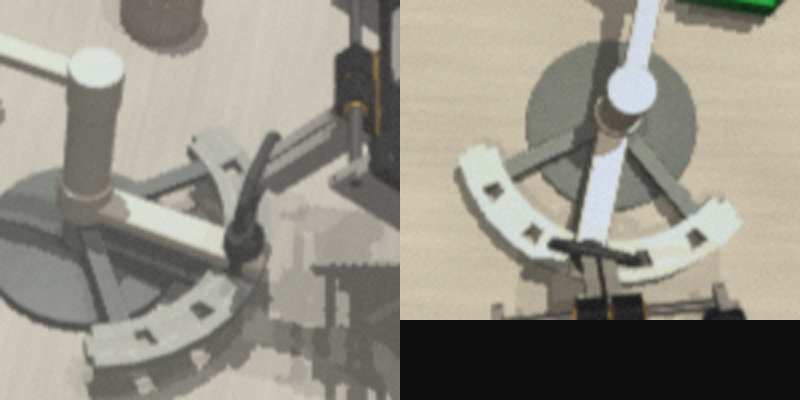

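The finger is through the ring and the bar is up, about 17 mm by TCP travel and 7.8 N. I start the swing towards −y.

```bash
python3 -m creep '[[[0.0007,-0.0039,-0.0004,0],[0.0007,-0.0039,-0.0004,0],[0.0007,-0.0039,-0.0004,0],[0,0,0,0]]]' >/dev/null;python3 st.py;  python3 -m creep '[[[0.0007,-0.0039,-0.0004,0],[0.0007,-0.0039,-0.0004,0],[0.0007,-0.0039,-0.0004,0],[0,0,0,0]]]' >/dev/null;python3 st.py
python3 - <<'E'
from plant import *
import cv2,numpy as np
a=read_camera("side")["pixels"][150:300,320:470,::-1];b=read_camera("top")["pixels"];cv2.imwrite("t1.png",b[:,:,::-1]);b=b[150:350,250:430,::-1]
a=cv2.resize(a,(400,400),interpolation=cv2.INTER_CUBIC);b=cv2.resize(b,(400,444),interpolation=cv2.INTER_CUBIC)
a=np.vstack([a,np.zeros((44,400,3),np.uint8)])
cv2.imwrite("pics/c3.png",cv2.convertScaleAbs(np.hstack([a,b]),alpha=1.4,beta=15))
E
```

```text
18.65 [-0.551 -0.559  2.481  0.506  0.76  -2.526] [466.6 -44.8 143.1] F [-5.3  0.  -8. ] 
 [[-0.809, -0.105, 0.578], [-0.102, 0.994, 0.037], [-0.578, -0.029, -0.815]] tilt 35.4 head 3.7
18.98 [-0.588 -0.554  2.478  0.526  0.775 -2.571] [465.8 -57.2 143.7] F [-2.9 -1.4 -7.4] 
 [[-0.809, -0.104, 0.579], [-0.102, 0.994, 0.036], [-0.579, -0.03, -0.815]] tilt 35.4 head 3.6
```

View pics/c3.png

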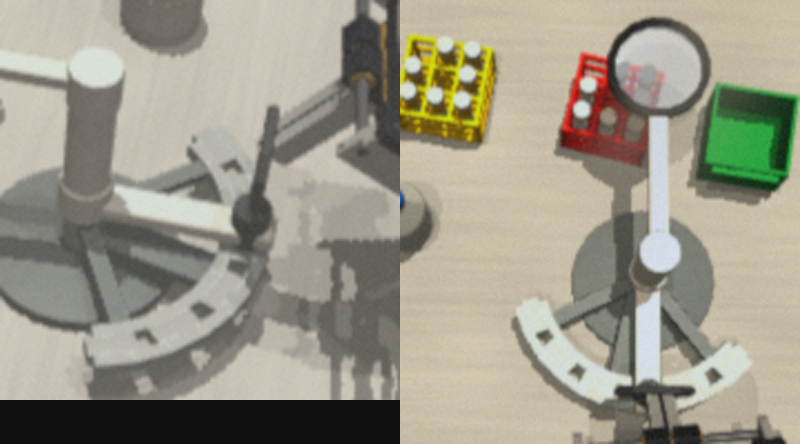

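The lens in the top view is now at (366.6,180.6) px, moving left over the red rack. I compute the arm angle.

```bash
cat > ang.py <<'E'
from h import *
P=lambda a,r=175,z=186:(584.4+r*np.cos(a-.207),-54.3+r*np.sin(a-.207),z)
def lens(prev):
    im=cams["top"]["pixels"]; g=cv2.GaussianBlur(cv2.cvtColor(im,cv2.COLOR_RGB2GRAY),(3,3),0)
    th=np.linspace(0,2*np.pi,72,endpoint=False);best=[]
    for a in np.arange(prev-.3,prev+.3,.004):
        c=np.array(P(a));q=proj("top",[c+[44.5*np.cos(t),44.5*np.sin(t),0] for t in th]).round().astype(int)
        best.append((g[q[:,1],q[:,0]].mean(),a))
    return min(best)
if __name__=="__main__":
    import sys
    print('ang',lens(float(sys.argv[1])))
E
python3 ang.py 0.2
python3 - <<'E'
from ang import *
for a in(0,.2,.25,.4):print(a,proj("top",[P(a)]))
from plan import *
print(t);rel=t[:2]-[584.4,-54.3]
for da in(.1,.2):
    c,s_=np.cos(da),np.sin(da);n=np.array([c*rel[0]-s_*rel[1],s_*rel[0]+c*rel[1]])+[584.4,-54.3];print(n,(R.T@(np.r_[n,143.]-t)).round(1))
E
```

```text
ang (np.float64(44.708333333333336), np.float64(0.2160000000000003))
0 [[383.92280001 183.0485847 ]]
0.2 [[367.09427798 181.00681577]]
0.25 [[362.85912434 181.00113165]]
0.4 [[350.23921623 182.19821822]]
[465.63267582 -56.09736562 143.27993766]
[466.40545489 -67.94533404] [  0.8 -11.9   0.2]
[468.35719646 -79.65696279] [  0.4 -23.7   0.9]
```

```bash
python3 -m creep '[[[0.0001,-0.0037,0,0.015],[0.0001,-0.0037,0,0.015],[0.0001,-0.0037,0.0002,0.015],[0.0001,-0.0037,0.0002,0.015],[0.0001,-0.0035,0.0002,0.015],[0,-0.0025,0.0002,0.015],[0,0,0,0],[0,0,0,0]]]' >/dev/null;python3 st.py; python3 ang.py 0.38
```

```text
19.95 [-0.642 -0.523  2.463  0.558  0.789 -2.553] [467.  -77.2 142.1] F [-5.4 -1.2 -8.1] 
 [[-0.816, -0.032, 0.578], [-0.013, 0.999, 0.037], [-0.578, 0.023, -0.815]] tilt 35.4 head 3.7
ang (np.float64(41.013888888888886), np.float64(0.3800000000000003))
```

```bash
python3 -m creep '[[[0,-0.0021,0.0003,0],[0,0,0,0]]]' >/dev/null;python3 st.py|head -1; python3 ang.py 0.4
python3 - <<'E'
from plan import *
print((R.T@[0,0,-4]).round(2))
E
```

```text
20.22 [-0.646 -0.52   2.461  0.562  0.79  -2.56 ] [467.3 -78.7 141.8] F [-4.5 -0.4 -7.4] 
ang (np.float64(40.56944444444444), np.float64(0.3960000000000003))
[ 2.31 -0.09  3.26]
```

```bash
for i in 1; do python3 -m creep '[[[0.0023,-0.0003,0.0033,0],[0,0,0,0]]]' >/dev/null;python3 st.py|head -1; python3 -m creep '[[[0.0023,0,0.0033,0],[0,0,0,0]]]' >/dev/null;python3 st.py|head -1;python3 -m creep '[[[0.0023,0,0.0033,0],[0,0,0,0]]]' >/dev/null;python3 st.py|head -1; done; python3 ang.py .4
```

```text
20.48 [-0.647 -0.511  2.464  0.568  0.78  -2.57 ] [467.2 -78.8 137.5] F [-3.5 -0.9 -6.9] 
20.65 [-0.646 -0.502  2.467  0.574  0.77  -2.578] [467.3 -78.8 133.5] F [-6.5 -0.4 -6.4] 
20.82 [-0.646 -0.493  2.47   0.581  0.76  -2.587] [467.4 -78.7 129.6] F [-5.8 -0.6 -5.8] 
ang (np.float64(40.263888888888886), np.float64(0.3960000000000003))
```

The force keeps following the spring well below the plate-riding height, so the pin has entered the hole. I lower until clear.

```bash
python3 -m creep '[[[0.0023,0,0.0033,0],[0,0,0,0]]]' >/dev/null;python3 st.py|head -1; python3 -m creep '[[[0.0023,0,0.0033,0],[0.0023,0,0.0033,0],[0.0015,0,0.002,0],[0,0,0,0]]]' >/dev/null;python3 st.py
python3 - <<'E'
from plan import *
go([t-20*z,t-45*z])
E
```

```text
21.08 [-0.646 -0.484  2.471  0.589  0.749 -2.596] [468.2 -79.1 126.7] F [-3.6 -0.4 -5.5] 
21.42 [-0.645 -0.459  2.477  0.608  0.723 -2.621] [468.5 -79.  116.4] F [ 0.   0.6 -0.2] 
 [[-0.814, -0.032, 0.58], [-0.012, 0.999, 0.037], [-0.581, 0.023, -0.814]] tilt 35.5 head 3.7
[456.9 -79.7 132.7] tool mm [ -0.  -0. -20.] q [-0.671 -0.539  2.492]
[442.4 -80.6 153.1] tool mm [  0.  -0. -25.] q [-0.706 -0.644  2.509]
```

Free. I withdraw along the finger axis.

```bash
python3 -m creep '[[[0.001,0,-0.004,0],[0,0,-0.008,0],[0,0,-0.01,0],[0,0,-0.01,0],[0,0,-0.01,0],[0,0,0,0]]]' >/dev/null;python3 st.py; python3 -m creep '[[[0,0,-0.015,0],[-0.01,-0.01,-0.015,0],[-0.015,-0.01,-0.02,0],[-0.015,-0.01,-0.02,0],[0,0,0,0]]]' >/dev/null;python3 st.py; python3 ang.py .4
python3 - <<'E'
from plant import *
import cv2,numpy as np
a=read_camera("side")["pixels"][150:300,320:470,::-1];b=read_camera("top")["pixels"][150:350,250:430,::-1]
a=cv2.resize(a,(400,400),interpolation=cv2.INTER_CUBIC);b=cv2.resize(b,(400,444),interpolation=cv2.INTER_CUBIC)
a=np.vstack([a,np.zeros((44,400,3),np.uint8)])
cv2.imwrite("pics/c4.png",cv2.convertScaleAbs(np.hstack([a,b]),alpha=1.4,beta=15))
E
```

```text
21.92 [-0.706 -0.645  2.512  0.553  0.877 -2.575] [443.2 -81.2 151.8] F [ 0.6  0.5 -0.2] 
 [[-0.813, -0.031, 0.582], [-0.014, 0.999, 0.035], [-0.582, 0.02, -0.813]] tilt 35.6 head 3.4
22.33 [-0.809 -0.73   2.404  0.525  1.09  -2.561] [ 437.7 -115.4  234.9] F [0.5 0.2 0. ] 
 [[-0.811, -0.03, 0.584], [-0.015, 0.999, 0.031], [-0.585, 0.016, -0.811]] tilt 35.8 head 3.0
ang (np.float64(39.583333333333336), np.float64(0.3960000000000003))
```

View pics/c4.png

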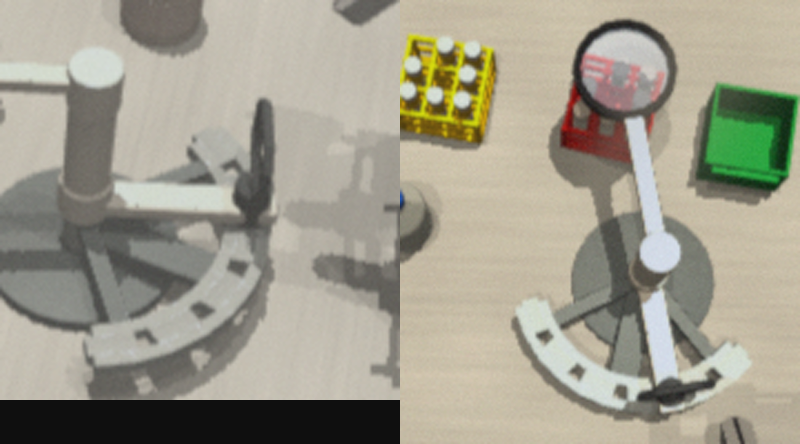

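The picture shows the lens over the red rack, the ring free at crop (263,100), and the rack and bin unmoved. I check that the ring's height matches pin home before handing in.

Run:
```python
from h import *
a=.4-.207
for z in(150,154,163,167):
    for k in(-20,0,20):print(z,k,proj("side",[584.4-120*np.cos(a)-k*np.sin(a)*-1*-1,-54.3-120*np.sin(a)+k*np.cos(a),z])[0].round(1),end=' ')
    print()
```

```text
150 -20 [419.1 188.2] 150 0 [419.7 196.2] 150 20 [420.4 204.5] 
154 -20 [419.4 186.7] 154 0 [420.1 194.8] 154 20 [420.8 203. ] 
163 -20 [420.1 183.3] 163 0 [420.8 191.4] 163 20 [421.5 199.7] 
167 -20 [420.4 181.8] 167 0 [421.1 189.9] 167 20 [421.8 198.2]
```

The ring's top edge is at row 187.5, against 187 expected for home and 182 for riding on the plate. The pin is home.

```bash
python3 -c "
from plant import *
print(finish_job())"
```

```text
the job is handed in; nothing more can be done
None
```

The magnifier arm is one hole over at about +0.40 rad with the lens above the red rack, the pin reads as fully home in the pictures, and the robot is clear of everything; I handed the job in at about 22 s and got no verdict back.

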